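# Find the slack lid among the glaze jars

## Robot

A 6-joint arm with a two-finger parallel gripper is mounted at the origin on the work surface. World frame = base frame: x ahead of the robot, y to its left, z up, the work surface at z = 0. Lengths are in mm, angles in rad, forces in N, time in s.
With the tool pointing down it reaches from about 275 to 750 mm from the base axis. Payload 10.2 kg.
Tool frame: the origin (TCP) lies on the centre line of the jaws, within the pads' length; the fingertips stand 25 mm ahead of it and the grasp point (between the pads) lies 6 mm ahead of it (bot.finger_overhang is the distance from the TCP to the fingertips, in mm); z points along the fingers, y is the line along which they close (so a half turn about z gives the same grasp; the last joint's range is limited). The gripper opens to 85 mm and grips with 20 to 120 N. Pads are 22 mm wide; open, the fingers measure 114 mm over their backs; the gripper's body (76 mm by 85 mm) begins 54 mm behind the grasp point. The pads swing forward as they close: fully open they stand 13 mm farther back than shut.
Start: joints at [-1.563, 0.313, 1.498, -0, 1.331, -0.223], TCP at [120.083, -511.088, 256.294] pointing down, gripper open.
Joint ranges: [-2.94, 2.94], [-0.97, 2.17], [0.19, 2.56], [-1.23, 4.37], [0.02, 3.11], [-2.88, 2.88]. Speed limits (rad/s): [2.39, 2.39, 3.01, 3.14, 3.14, 3.14].

## Interface

Orientations are given as [roll, pitch, yaw] about the fixed x, y, z axes, in that order (R = Rz(yaw) Ry(pitch) Rx(roll)).
In Python, from rig import bot, read_camera, camera_params, job gives the robot as it stands.
- The arm moves only by the tool drive_tool, never from a script. Its argument "rows" is a list of rows, each a list of 3 entries, a list of its own where there are three numbers: the turn, a rotation vector about the tool's x, y, z as a fraction of full scale, then the shift along the tool's x, y, z as a fraction of full scale, then the opening, from -1 (shut) to 1 (fully open), so that 0 is half open. A call has 1 to 12 rows; each row shifts and turns the commanded pose from where the row before left it, along the tool's axes as they then stand; what a row does not reach is not made up. Full scale, the value 1, is 40 mm for a shift and 4 degrees for a turn. A row lasts 1/8 s, in which the tool goes at most 62.5 mm and 10.7 degrees, less where a joint would pass 70% of its speed; a pose out of reach is approached as far as the arm can. A call with a number of a shift or a turn outside -1 to 1 is refused whole. A call with a gripper value outside its range is refused whole. The fingers move at their own pace and stop on an object; the grip force is fixed at half the most. Time passes only in rows, so rows that do not move let the fingers close. It gives the time, the measured TCP pose, the force, the opening and the grip force at its end, in the units of the state.
- bot.read_state(): the state, without advancing time (a new reading comes with each control period).
- read_camera(name): name is "scene" or "top" or "wrist"; returns (picture, depth): 384x512x3 uint8, red, green, blue; 384x512 float32, mm along the optical axis (not along the pixel's ray), 0 where there is no reading.
- camera_params(name): a dict with "fovy" (degrees; the focal length in pixels is half the picture's height over the tangent of half this angle, whatever the lens; pixels are square), "cx", "cy" (the principal point, pixels), "R" (3x3) and "t" (3): a world point X has camera coordinates R X + t. Camera axes: x right, y down, z forward; pixel columns grow to the right and rows downward; lengths in mm; the calibration is good to about 2 mm. The wrist camera is an equidistant fisheye: a pixel r from the principal point sees the ray r / f radians off the axis. A picture is of the moment at which its call begins: read the wrist's pose just before it. camera_params takes no time and is no camera call; for the wrist camera it gives the pose at the moment of the call.
- job.sign_off(): hands the job in; it is judged then, once.
The state is a dict: "clock": time; "joint_positions": joint angles; "qvel": joint speeds; "tau": joint torques, N m; "ee_pos": TCP position; "tcp_rot": TCP orientation; "contact_force": force on the tool from outside, world axes, zero at the start; "wrist_torque": the same for the moment, N m; "gripper_width": finger opening in mm; "grip_force": force on a finger pad.
Only numpy, scipy, OpenCV 4.12 (cv2) and the standard library are available. Lean on these libraries where they do the work, as an engineer would, in place of code of your own. Each camera call takes 0.05 s, during which the arm holds its last target. There are 200 camera calls.

## Task

One of the three glaze jars in the plywood rack has a loose lid: feel the lids with a light clockwise twist until you find it, without forcing the tight ones round. Screw the loose lid down until it just seats, without straining it, while its jar stands in the rack, then lift that jar out and set it upright inside the blue tray for checking, lowering it all the way rather than dropping it. Leave the good jars in the rack and the things on the table where they lie.

Things in the scene. Friction and masses are not known exactly. Their poses are not given: they have to be found in the camera images.
- rack: fixed plywood rack, 96 mm (x) by 314 mm (y), 44 mm high, z up; origin on the table under its centre; three square 63 mm pockets, 95 mm apart in a row along its y. In each stands a loose glaze jar, square to the rack, with 1.5 mm of play on each side, on the base board 9 mm above the table. The jars look alike; their own poses are not given
- pocket_left (a point): centre of the rack's left pocket (its +y end), level with the rack's top face, 44 mm above the table; axes as the rack's. Each jar: pale green with a frosted top, 60 x 60 mm, 68 mm to the flat shoulder, 0.35 kg with its lid; above a 46 mm neck a round white screw lid, ribbed (no slip in the fingers), 54 mm across, 22 mm tall, underside 10 mm above the shoulder
- pocket_middle (a point): centre of the rack's middle pocket (0 in y), level with the rack's top face, 44 mm above the table; axes as the rack's. A lid's centre is 54 mm above this point, its top face 65 mm; 89 mm from the jar's underside to the lid's centre. Lids screw down clockwise seen from above. When twisted, the jar itself first turns up to 0.05 rad in its pocket
- pocket_right (a point): centre of the rack's right pocket (its -y end), level with the rack's top face, 44 mm above the table; axes as the rack's. A tight lid holds at 0.3 N m and is forced round, either way, at 0.55 N m. The loose one turns at 0.05 N m; 0.35 to 0.85 rad further clockwise it comes to its seat. Any lid gives 0.08 rad per N m and springs back
- tray: shallow blue tray fixed on the table, 170 mm (x) by 150 mm (y), walls 18 mm high and 4 mm thick, inner floor 4 mm above the table; origin under its centre, on the table
- needle_tool: bystander: metal needle tool lying on the table, 155 mm long along its x, 9 mm thick; origin under the middle of its 110 mm handle
- star_bead: bystander: grey clay star, 42 mm across, 12 mm thick, lying flat; origin under its centre
- shell: bystander: ribbed shell, 44 mm across, 12 mm tall; origin under its centre
- cutter: bystander: white plastic flower-shaped clay cutter, 66 x 50 mm, 17 mm tall; origin under its centre
There are look-alikes about, which are no part of the job. Several things have the shape of the tray; the one meant has the colours described above.

How it is judged:
By the outcome, as a careful person would: the job done as asked, in the order asked, and still so for the second after the job is handed in, with the robot touching nothing.
It also fails if it takes over 70 s, if anything falls off the work surface, if the arm or the gripper's body presses on something with over 40 N, if the wrist force passes 120 N, or if a joint passes its speed limit or range.

## Working session

There is one attempt and no reset: what is moved stays moved. The work goes in short steps, Python scripts to look and compute and a tool call to move; the robot and the scene stay as the last step left them, time stands still between calls to the robot, and variables do not carry over. Pictures are saved under pics/ and viewed, at most 10 in all, crops included, and the job is handed in when it is done.

Besides the shell and the picture viewer there is one more tool, called after ">>>" as name([rows], argument=value, ...), one row to a line, values as JSON. drive_tool: Moves the arm, as the interface text tells. Shift numbers are shares of 40 mm and turn numbers shares of 4 degrees, none past 1 either way. Its arguments: {"type":"object","properties":{"rows":{"type":"array","items":{"type":"array"}}},"required":["rows"]}

```bash
ls; mkdir -p pics; python3 - <<'E'
from rig import bot, read_camera, camera_params, job
import cv2, numpy as np
a={}
for n in("top","scene"):
    p,d=read_camera(n); a[n]=p
    np.savez(f"{n}.npz",p=p,d=d)
    c=camera_params(n); print(n,c)
cv2.imwrite("pics/a.png",cv2.cvtColor(a["top"],cv2.COLOR_RGB2BGR))
cv2.imwrite("pics/b.png",cv2.cvtColor(a["scene"],cv2.COLOR_RGB2BGR))
s=bot.read_state();print(s)
E
```

```text
pics
top {'fovy': 47.37115998836603, 'cx': 254.26627528053, 'cy': 193.81571399087275, 'R': array([[ 4.09705707e-03, -9.99780396e-01, -2.05517160e-02],
       [-9.83750781e-01, -3.40721552e-04, -1.79539089e-01],
       [ 1.79492659e-01,  2.09533486e-02, -9.83536142e-01]]), 't': array([ 142.15527772,  498.75121926, 1166.5915009 ])}
scene {'fovy': 49.45826468094667, 'cx': 257.55771631968287, 'cy': 198.09832683794184, 'R': array([[-0.48089917,  0.87673455, -0.00851577],
       [ 0.75005268,  0.40634413, -0.52182893],
       [-0.45404511, -0.25733437, -0.85300765]]), 't': array([ 114.61915005, -392.41088055, 1322.06984529])}
{'clock': 0.1, 'joint_positions': array([-1.56343508e+00,  3.13405717e-01,  1.49833932e+00,  3.84716269e-05,
        1.33101383e+00, -2.23418149e-01]), 'qvel': array([ 0.00160303, -0.00094916, -0.00191344,  0.00158527, -0.00103434,
        0.00204062]), 'tau': array([ 1.44217029e-03, -4.12903762e+01, -2.60142750e+01, -2.07469852e-04,
        3.03396781e-03, -1.54386959e-05]), 'ee_pos': array([ 120.07257637, -510.88505462,  255.79451936]), 'tcp_rot': array([-3.14046370e+00, -2.94823215e-04,  2.30770071e-01]), 'contact_force': array([-0.04256521, -0.04160391,  0.07394691]), 'wrist_torque': array([-0.01662028,  0.01029217,  0.01024638]), 'grip_force': 0.0, 'gripper_width': 85.34327369641919}
```

View pics/a.png

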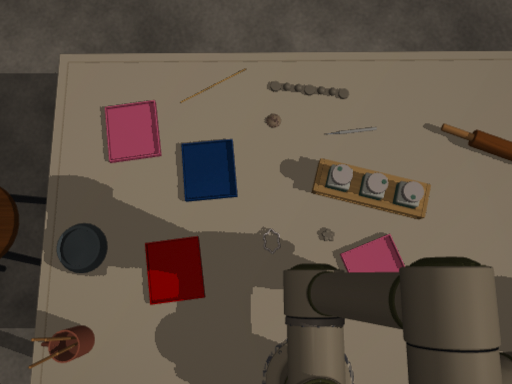

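View pics/b.png

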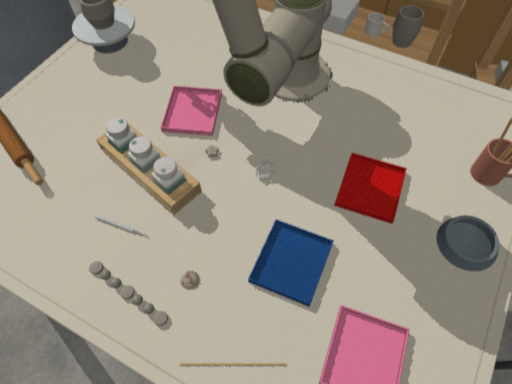

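The top view shows the lids near (342,174), (376,184) and (411,193), with the blue tray at (209,170). The scene view shows the lids at (119,130), (142,148) and (167,170), with the blue tray at (291,262).

```bash
cat > h.py <<'E'
import numpy as np, cv2
from rig import bot, read_camera, camera_params, job
def cast(c,px,z):
    f=192/np.tan(np.radians(c["fovy"])/2)
    u=(np.asarray(px,float).reshape(-1,2)-[c["cx"],c["cy"]])/f
    r=np.c_[u,np.ones(len(u))]@c["R"]; o=-c["R"].T@c["t"]
    return o+r*((z-o[2])/r[:,2])[:,None]
def blobs(m,amin):
    n,l,s,ce=cv2.connectedComponentsWithStats(m.astype(np.uint8))
    return [(l==i) for i in range(1,n) if s[i,4]>amin]
E
python3 - <<'E'
from h import *
for n in("top","scene"):
    p=np.load(n+".npz")["p"];c=camera_params(n)
    hsv=cv2.cvtColor(p,cv2.COLOR_RGB2HSV).astype(int);H,S,V=hsv[...,0],hsv[...,1],hsv[...,2]
    def show(nm,m,z,amin):
        for b in blobs(m,amin):
            ys,xs=np.nonzero(b)
            r=cv2.minAreaRect(np.c_[xs,ys].astype(np.float32))
            w=cast(c,cv2.boxPoints(r),z)
            cn=cast(c,[[xs.mean(),ys.mean()]],z)[0]
            rr=cv2.minAreaRect(cast(c,np.c_[xs,ys],z)[:,:2].astype(np.float32))
            print(n,nm,b.sum(),"px",xs.mean().round(1),ys.mean().round(1),"mean",cn.round(1),"rect",np.round(rr[0],1),np.round(rr[1],1),round(rr[2],1))
    show("blue",(H>100)&(H<125)&(S>170)&(V>40),15,500)
    m=np.zeros(H.shape,bool)
    if n=="top": m[150:220,310:435]=1
    else: m[105:215,90:205]=1
    show("rack",m&(H>8)&(H<25)&(S>110),44,300)
    show("lid",m&(S<35)&(V>130),109,60)
    top=p[150:220,310:435] if n=="top" else p[105:215,90:205]
    cv2.imwrite(f"pics/c_{n}.png",cv2.resize(cv2.cvtColor(top,cv2.COLOR_RGB2BGR),None,fx=5,fy=5))
E
```

```text
top blue 2857 px 208.2 170.3 mean [572.9 277.   15. ] rect [574.7 276.4] [168.6 146.5] 5.5
top rack 2265 px 367.9 190.9 mean [ 507.3 -171.    44. ] rect [ 514.6 -179.3] [315.2 104.1] 75.8
scene blue 4118 px 291.3 262.2 mean [582.1 278.6  15. ] rect [577.5 276.4] [168.9 144.9] 5.5
scene lid 6869 px 135.8 158.7 mean [ 558.7 -162.2  109. ] rect [ 539.5 -157.2] [350.5 303.6] 32.6
```

View pics/c_top.png

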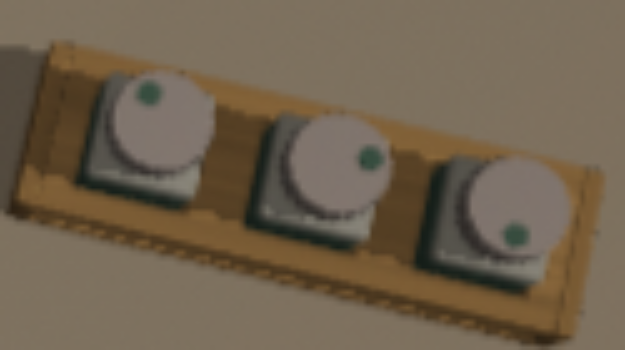

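```bash
python3 - <<'E'
from h import *
c=camera_params("top")
w=cast(c,[[342.4,174.2],[378,182.4],[413.6,191.6]],109);print(w.round(1))
print(np.linalg.norm(np.diff(w,axis=0),axis=1), np.degrees(np.arctan2(*(w[0]-w[2])[[1,0]])))
s=bot.read_state();y=s["tcp_rot"][2]
tx=np.array([np.cos(y),np.sin(y)]);ty=np.array([np.sin(y),-np.cos(y)])
d=w[1,:2]-s["ee_pos"][:2]; print(d,d@tx,d@ty)
E
```

```text
[[ 539.7  -90.3  109. ]
 [ 517.6 -182.7  109. ]
 [ 493.1 -273.9  109. ]]
[94.94441478 94.47616181] 75.7417228921104
[397.53599899 328.21096599] 462.0683282490512 -228.58295806386565
```

>>> drive_tool([
  [[0, 0, 0], [0.96, -0.476, 0], 1],
  [[0, 0, 0], [0.96, -0.476, 0], 1],
  [[0, 0, 0], [0.96, -0.476, 0], 1],
  [[0, 0, 0], [0.96, -0.476, 0], 1],
  [[0, 0, 0], [0.96, -0.476, 0], 1],
  [[0, 0, 0], [0.96, -0.476, 0], 1],
  [[0, 0, 0], [0.96, -0.476, 0], 1],
  [[0, 0, 0], [0.96, -0.476, 0], 1],
  [[0, 0, 0], [0.96, -0.476, 0], 1],
  [[0, 0, 0], [0.96, -0.476, 0], 1],
  [[0, 0, 0], [0.96, -0.476, 0], 1],
  [[0, 0, 0], [0.96, -0.476, 0], 1],
])

```text
clock: 1.6
ee_pos: [517.3, -182.2, 256.0]
tcp_rot: [-3.141, 0.0, 0.231]
contact_force: [0.8, 0.1, -0.2]
gripper_width: 85.3
grip_force: 0.0
```

>>> drive_tool([
  [[0, 0, 0], [0, 0, 0], 1],
  [[0, 0, 0], [0, 0, 0], 1],
])

```text
clock: 1.85
ee_pos: [516.0, -183.4, 256.0]
tcp_rot: [-3.141, 0.001, 0.231]
contact_force: [0.5, -0.1, -0.2]
gripper_width: 85.2
grip_force: 0.0
```

```bash
python3 - <<'E'
from h import *
s=bot.read_state();print(s["ee_pos"],s["tcp_rot"],s["wrist_torque"],s["contact_force"])
c=camera_params("wrist");p,d=read_camera("wrist");np.savez("w1.npz",p=p,d=d,**c);print(c)
cv2.imwrite("pics/w1.png",cv2.cvtColor(p,cv2.COLOR_RGB2BGR))
E
```

```text
[ 516.02807185 -183.42922028  255.95692844] [-3.14120135e+00  7.74943260e-04  2.30899556e-01] [0.02555646 0.03634087 0.03464291] [ 0.50853091 -0.12434048 -0.20318009]
{'fovy': 65.70646984690485, 'cx': 250.89749336257543, 'cy': 194.37399249817872, 'R': array([[ 2.29204933e-01, -9.73378026e-01, -5.63749996e-04],
       [-9.27923758e-01, -2.18676494e-01,  3.01890859e-01],
       [-2.93977207e-01, -6.86717569e-02, -9.53342327e-01]]), 't': array([-297.54182025,  400.70301734,  517.45616704])}
```

View pics/w1.png

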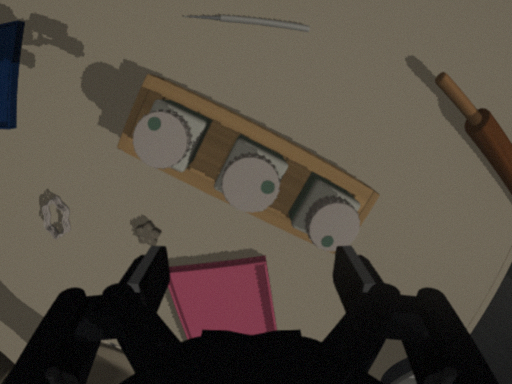

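The wrist view shows the three lid tops at about (162,140), (250,184) and (334,223).

```bash
cat >> h.py <<'E'
def castf(c,px,z):
    f=192/np.tan(np.radians(float(c["fovy"]))/2)
    u=(np.asarray(px,float).reshape(-1,2)-[float(c["cx"]),float(c["cy"])])/f
    th=np.linalg.norm(u,axis=1); k=np.sin(th)/np.maximum(th,1e-9)
    r=np.c_[u*k[:,None],np.cos(th)]@c["R"]; o=-c["R"].T@c["t"]
    return o+r*((z-o[2])/r[:,2])[:,None]
def lids(c,p,z=109,guess=None):
    hsv=cv2.cvtColor(p,cv2.COLOR_RGB2HSV).astype(int)
    out=[]
    m=(hsv[...,1]<45)&(hsv[...,2]>GV)
    for b in blobs(cv2.morphologyEx(m.astype(np.uint8),cv2.MORPH_OPEN,np.ones((5,5))),400):
        ys,xs=np.nonzero(b)
        w=castf(c,np.c_[xs,ys],z)[:,:2]
        (x,y),r=cv2.minEnclosingCircle(w.astype(np.float32))
        out.append((round(xs.mean()),round(ys.mean()),b.sum(),round(x,1),round(y,1),round(r,1)))
    return out
GV=130
E
python3 - <<'E'
from h import *
import h
c=dict(np.load("w1.npz"));p=c["p"]
print(castf(c,[[162,140],[250,184],[334,223]],109).round(1))
for q in [(162,140),(240,184),(334,215),(190,130),(240,145),(60,300)]: print(q,p[q[1],q[0]],cv2.cvtColor(p[q[1]:q[1]+1,q[0]:q[0]+1],cv2.COLOR_RGB2HSV).ravel())
for h.GV in(110,120,130,140):
  print(h.GV,lids(c,p))
E
```

```text
[[ 543.1  -94.4  109. ]
 [ 520.5 -182.3  109. ]
 [ 500.9 -272.1  109. ]]
(162, 140) [118 110 102] [ 15  35 118]
(240, 184) [112 105  98] [ 15  32 112]
(334, 215) [114 107 100] [ 15  31 114]
(190, 130) [102  99  92] [ 21  25 102]
(240, 145) [84 80 72] [20 36 84]
(60, 300) [6 7 7] [90 36  7]
110 [(167, 143, np.int64(1321), 542.6, -93.7, 24.9), (251, 187, np.int64(1429), 519.1, -183.1, 25.5), (340, 225, np.int64(1119), 496.3, -276.0, 25.3)]
120 []
130 []
140 []
```

>>> drive_tool([
  [[0, 0, 0], [0.06, 0, 0.7], 1],
  [[0, 0, 0], [0, 0, 0.7], 1],
  [[0, 0, 0], [0, 0, 0.7], 1],
  [[0, 0, 0], [0, 0, 0], 1],
  [[0, 0, 0], [0, 0, 0], 1],
])

```text
clock: 2.52
ee_pos: [518.9, -183.4, 173.6]
tcp_rot: [3.14, -0.001, 0.23]
contact_force: [-0.0, -0.1, 1.3]
gripper_width: 85.4
grip_force: 0.0
```

```bash
python3 - <<'E'
from h import *
import h
s=bot.read_state();print(s["ee_pos"],s["tcp_rot"],s["wrist_torque"],s["contact_force"])
c=camera_params("wrist");p,d=read_camera("wrist");np.savez("w2.npz",p=p,d=d,**c)
for h.GV in (95,105,110,115): print(h.GV,lids(c,p))
cv2.imwrite("pics/w2.png",cv2.cvtColor(p,cv2.COLOR_RGB2BGR))
E
```

```text
[ 518.88159244 -183.41440411  173.60598825] [ 3.14033192e+00 -1.23567808e-03  2.29954064e-01] [0.01046318 0.03940089 0.01029978] [-0.014526   -0.08629056  1.3285334 ]
95 [(285, 6, np.int64(411), 659.8, -170.9, 25.9), (129, 168, np.int64(3335), 539.0, -94.8, 30.7), (247, 221, np.int64(4194), 519.8, -182.4, 26.7), (376, 258, np.int64(710), 507.3, -280.2, 22.6)]
105 [(128, 168, np.int64(3213), 539.4, -95.2, 30.6), (247, 221, np.int64(4102), 519.6, -182.7, 26.3), (377, 258, np.int64(675), 507.4, -280.6, 22.3)]
110 [(126, 167, np.int64(2982), 542.2, -91.7, 26.0), (247, 221, np.int64(4005), 519.4, -182.9, 26.2), (377, 259, np.int64(653), 507.4, -281.0, 22.0)]
115 [(129, 172, np.int64(2237), 538.8, -95.0, 24.4), (246, 223, np.int64(3339), 519.4, -183.0, 25.8), (380, 261, np.int64(502), 508.2, -285.3, 19.0)]
```

View pics/w2.png

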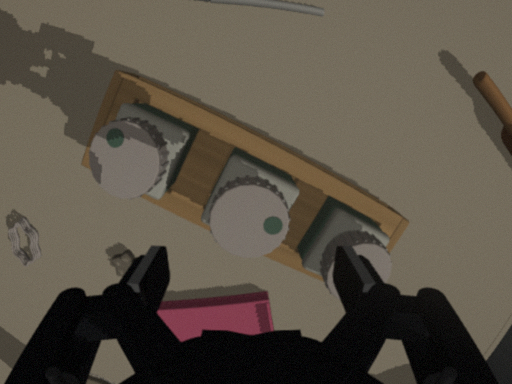

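The middle lid is at (247,221), essentially under the TCP, so I descend and grip it.

>>> drive_tool([
  [[0, 0, 0], [0.02, 0, 0.87], 1],
  [[0, 0, 0], [0, 0, 0.87], 1],
  [[0, 0, 0], [0, 0, 0], -1],
  [[0, 0, 0], [0, 0, 0], -1],
  [[0, 0, 0], [0, 0, 0], -1],
  [[0, 0, 0], [0, 0, 0], -1],
  [[0, 0, 0], [0, 0, 0], -1],
])

```text
clock: 3.45
ee_pos: [520.4, -182.7, 104.7]
tcp_rot: [3.14, -0.003, 0.231]
contact_force: [-0.6, 3.1, 8.1]
gripper_width: 52.5
grip_force: 62.9
```

```bash
cat > st.py <<'E'
from h import *
s=bot.read_state();print(s["clock"],s["ee_pos"].round(1),s["tcp_rot"].round(4),"T",s["wrist_torque"].round(3),"F",s["contact_force"].round(1),"g",round(s["gripper_width"],1),round(s["grip_force"],1),"j6",round(s["joint_positions"][5],3),"tau6",s["tau"][5].round(3))
E
python3 st.py
```

```text
3.45 [ 520.4 -182.7  104.7] [ 3.1396e+00 -2.6000e-03  2.3090e-01] T [0.494 0.108 0.018] F [-0.6  3.1  8.1] g 52.5 62.9 j6 0.789 tau6 -0.015
```

>>> drive_tool([
  [[0, 0, 0.25], [0, 0, -0.02], -1],
  [[0, 0, 0.25], [0, 0, 0], -1],
  [[0, 0, 0], [0, 0, 0], -1],
])

```text
clock: 3.82
ee_pos: [520.4, -182.9, 104.7]
tcp_rot: [3.14, -0.002, 0.196]
contact_force: [2.7, 1.7, 5.9]
gripper_width: 52.6
grip_force: 63.0
```

```bash
python3 st.py
```

```text
3.825 [ 520.4 -182.9  104.7] [ 3.1396e+00 -2.4000e-03  1.9550e-01] T [ 0.207 -0.36   0.15 ] F [2.7 1.7 5.9] g 52.6 63.0 j6 0.825 tau6 0.286
```

>>> drive_tool([
  [[0, 0, 0.125], [0, 0, -0.03], -1],
  [[0, 0, 0], [0, 0, 0], -1],
  [[0, 0, 0], [0, 0, 0], -1],
])

```text
clock: 4.2
ee_pos: [519.8, -182.5, 105.0]
tcp_rot: [3.141, -0.001, 0.187]
contact_force: [4.0, 2.1, 2.5]
gripper_width: 52.4
grip_force: 63.0
```

```bash
python3 st.py
```

```text
4.2 [ 519.8 -182.5  105. ] [ 3.1413e+00 -8.0000e-04  1.8710e-01] T [ 0.252 -0.612  0.097] F [4.  2.1 2.5] g 52.4 63.0 j6 0.833 tau6 0.111
```

>>> drive_tool([
  [[0, 0, 0.125], [0, 0, 0], -1],
  [[0, 0, 0.125], [0, 0, 0], -1],
  [[0, 0, 0], [0, 0, 0], -1],
])

```text
clock: 4.58
ee_pos: [519.8, -182.5, 104.9]
tcp_rot: [3.141, -0.001, 0.17]
contact_force: [5.0, 1.7, 4.0]
gripper_width: 52.3
grip_force: 63.0
```

```bash
python3 st.py
```

```text
4.575 [ 519.8 -182.5  104.9] [ 3.1411e+00 -7.0000e-04  1.6960e-01] T [ 0.329 -0.721  0.286] F [5.  1.7 4. ] g 52.3 63.0 j6 0.851 tau6 0.323
```

The middle lid is tight: torque rises steadily at about 0.09 rad per N m. I relieve the twist, release, and move to the left lid.

>>> drive_tool([
  [[0, 0, -0.25], [0, 0, 0], -1],
  [[0, 0, -0.25], [0, 0, 0], -1],
  [[0, 0, 0], [0, 0, 0], 1],
  [[0, 0, 0], [0, 0, 0], 1],
  [[0, 0, 0], [0, 0, 0], 1],
  [[0, 0, 0], [0, 0, 0], 1],
  [[0, 0, -0.38], [0, 0, -0.75], 1],
  [[0, 0, 0], [0, 0, -0.75], 1],
  [[0, 0, 0], [0.36, -0.7, 0], 1],
  [[0, 0, 0], [0.36, -0.7, 0], 1],
  [[0, 0, 0], [0.36, -0.7, 0], 1],
  [[0, 0, 0], [0, 0, 0], 1],
])

```text
clock: 6.08
ee_pos: [542.5, -89.3, 164.7]
tcp_rot: [-3.141, 0.0, 0.234]
contact_force: [1.0, -0.6, -0.6]
gripper_width: 85.2
grip_force: 0.0
```

```bash
python3 st.py; python3 - <<'E'
from h import *
import h
c=camera_params("wrist");p,d=read_camera("wrist");np.savez("w3.npz",p=p,d=d,**c)
for h.GV in (105,110,115): print(h.GV,lids(c,p))
E
```

```text
6.075 [542.5 -89.3 164.7] [-3.1414e+00  1.0000e-04  2.3370e-01] T [-0.027 -0.014 -0.017] F [ 1.  -0.6 -0.6] g 85.2 0.0 j6 0.961 tau6 0.285
105 [(252, 230, np.int64(4264), 542.7, -90.4, 26.6), (383, 264, np.int64(514), 534.7, -189.8, 18.6)]
110 [(253, 230, np.int64(4195), 542.5, -90.6, 26.3), (383, 264, np.int64(489), 534.7, -189.8, 18.6)]
115 [(254, 235, np.int64(3034), 542.8, -91.0, 25.6)]
```

>>> drive_tool([
  [[0, 0, 0], [0, 0.03, 0.73], 1],
  [[0, 0, 0], [0, 0, 0.73], 1],
  [[0, 0, 0], [0, 0, 0], -1],
  [[0, 0, 0], [0, 0, 0], -1],
  [[0, 0, 0], [0, 0, 0], -1],
  [[0, 0, 0], [0, 0, 0], -1],
  [[0, 0, 0], [0, 0, -0.04], -1],
  [[0, 0, 0.25], [0, 0, 0], -1],
  [[0, 0, 0.25], [0, 0, 0], -1],
  [[0, 0, 0], [0, 0, 0], -1],
])

```text
clock: 7.38
ee_pos: [542.7, -91.9, 108.1]
tcp_rot: [-3.141, -0.0, 0.196]
contact_force: [-0.2, 3.7, 0.5]
gripper_width: 52.7
grip_force: 63.5
```

```bash
python3 st.py
```

```text
7.375 [542.7 -91.9 108.1] [-3.1414e+00 -2.0000e-04  1.9620e-01] T [0.94  0.159 0.265] F [-0.2  3.7  0.5] g 52.7 63.5 j6 0.994 tau6 0.389
```

>>> drive_tool([
  [[0, 0, 0], [0, 0, 0], -1],
  [[0, 0, 0.06], [0, 0, 0], -1],
  [[0, 0, 0], [0, 0, 0], -1],
])

```text
clock: 7.75
ee_pos: [542.7, -91.9, 108.1]
tcp_rot: [-3.142, -0.0, 0.192]
contact_force: [-1.1, 4.6, 1.8]
gripper_width: 52.5
grip_force: 63.6
```

```bash
python3 st.py
```

```text
7.75 [542.7 -91.9 108.1] [-3.1415e+00 -2.0000e-04  1.9230e-01] T [1.076 0.125 0.365] F [-1.1  4.6  1.8] g 52.5 63.6 j6 0.998 tau6 0.35
```

The left lid is tight as well (0.27 rising to 0.37 N m). I relieve, release, and go to the right one.

>>> drive_tool([
  [[0, 0, -0.25], [0, 0, 0], -1],
  [[0, 0, -0.25], [0, 0, 0], -1],
  [[0, 0, 0], [0, 0, 0], 1],
  [[0, 0, 0], [0, 0, 0], 1],
  [[0, 0, 0], [0, 0, 0], 1],
  [[0, 0, -0.06], [0, 0, -0.75], 1],
  [[0, 0, 0], [0, 0, -0.75], 1],
  [[0, 0, 0], [-0.433, 0.84, 0], 1],
  [[0, 0, 0], [-0.433, 0.84, 0], 1],
  [[0, 0, 0], [-0.433, 0.84, 0], 1],
  [[0, 0, 0], [-0.433, 0.84, 0], 1],
  [[0, 0, 0], [-0.433, 0.84, 0], 1],
])

```text
clock: 9.25
ee_pos: [496.3, -276.8, 168.0]
tcp_rot: [3.141, -0.0, 0.231]
contact_force: [0.3, 0.9, -0.4]
gripper_width: 85.3
grip_force: 0.0
```

>>> drive_tool([
  [[0, 0, 0], [0, 0, 0], 1],
  [[0, 0, 0], [0, 0, 0], 1],
])

```text
clock: 9.5
ee_pos: [496.8, -275.0, 167.8]
tcp_rot: [-3.141, 0.0, 0.231]
contact_force: [0.3, 0.3, 0.3]
gripper_width: 85.6
grip_force: 0.0
```

```bash
python3 st.py; python3 - <<'E'
from h import *
import h
c=camera_params("wrist");p,d=read_camera("wrist");np.savez("w4.npz",p=p,d=d,**c)
for h.GV in (105,110,115): print(h.GV,lids(c,p))
E
```

```text
9.5 [ 496.8 -275.   167.8] [-3.1413e+00  1.0000e-04  2.3100e-01] T [ 0.025 -0.05   0.004] F [0.3 0.3 0.3] g 85.6 0.0 j6 0.628 tau6 -0.011
105 [(124, 171, np.int64(2568), 518.4, -184.2, 26.0), (250, 224, np.int64(4227), 496.2, -275.0, 26.4)]
110 [(124, 174, np.int64(2084), 518.1, -184.4, 25.6), (251, 224, np.int64(4015), 496.1, -275.2, 26.1)]
115 []
```

>>> drive_tool([
  [[0, 0, 0], [-0.01, 0, 0.76], 1],
  [[0, 0, 0], [0, 0, 0.77], 1],
  [[0, 0, 0], [0, 0, 0], -1],
  [[0, 0, 0], [0, 0, 0], -1],
  [[0, 0, 0], [0, 0, 0], -1],
  [[0, 0, 0], [0, 0, 0], -1],
  [[0, 0, 0], [0, 0, -0.03], -1],
  [[0, 0, 0.25], [0, 0, 0], -1],
  [[0, 0, 0.25], [0, 0, 0], -1],
  [[0, 0, 0], [0, 0, 0], -1],
])

```text
clock: 10.8
ee_pos: [496.5, -275.6, 108.2]
tcp_rot: [3.141, -0.0, 0.196]
contact_force: [1.7, 2.0, 3.5]
gripper_width: 52.3
grip_force: 63.5
```

```bash
python3 st.py
```

```text
10.8 [ 496.5 -275.6  108.2] [ 3.1412e+00 -4.0000e-04  1.9590e-01] T [ 0.34  -0.188 -0.016] F [1.7 2.  3.5] g 52.3 63.5 j6 0.662 tau6 0.125
```

>>> drive_tool([
  [[0, 0, 0.2], [0, 0, 0], -1],
  [[0, 0, 0.2], [0, 0, 0], -1],
  [[0, 0, 0], [0, 0, 0], -1],
])

```text
clock: 11.18
ee_pos: [496.6, -275.6, 108.2]
tcp_rot: [3.141, -0.0, 0.168]
contact_force: [1.1, 2.6, 5.0]
gripper_width: 52.3
grip_force: 63.5
```

```bash
python3 st.py
```

```text
11.175 [ 496.6 -275.6  108.2] [ 3.1412e+00 -5.0000e-04  1.6770e-01] T [ 0.328 -0.156  0.109] F [1.1 2.6 5. ] g 52.3 63.5 j6 0.69 tau6 0.091
```

>>> drive_tool([
  [[0, 0, 0.15], [0, 0, 0], -1],
  [[0, 0, 0.15], [0, 0, 0], -1],
  [[0, 0, 0], [0, 0, 0], -1],
])

```text
clock: 11.55
ee_pos: [496.6, -275.6, 108.2]
tcp_rot: [3.141, -0.001, 0.147]
contact_force: [0.6, 3.1, 5.4]
gripper_width: 52.4
grip_force: 63.5
```

```bash
python3 st.py
```

```text
11.55 [ 496.6 -275.6  108.2] [ 3.1412e+00 -5.0000e-04  1.4670e-01] T [ 0.372 -0.174  0.022] F [0.6 3.1 5.4] g 52.4 63.5 j6 0.711 tau6 0.08
```

The right lid is the loose one: it has turned 0.084 rad at about 0.02 N m. The seat cannot come before 0.35 rad, so I turn 12 degrees first and then go in small steps.

>>> drive_tool([
  [[0, 0, 0.5], [0, 0, 0], -1],
  [[0, 0, 0.5], [0, 0, 0], -1],
  [[0, 0, 0.5], [0, 0, 0], -1],
  [[0, 0, 0.5], [0, 0, 0], -1],
  [[0, 0, 0.5], [0, 0, 0], -1],
  [[0, 0, 0.5], [0, 0, 0], -1],
  [[0, 0, 0], [0, 0, 0], -1],
])

```text
clock: 12.42
ee_pos: [496.6, -275.7, 108.1]
tcp_rot: [3.141, -0.001, -0.064]
contact_force: [2.5, 1.3, 4.8]
gripper_width: 51.8
grip_force: 63.5
```

```bash
python3 st.py
```

```text
12.425 [ 496.6 -275.7  108.1] [ 3.141e+00 -7.000e-04 -6.350e-02] T [ 0.114 -0.352  0.05 ] F [2.5 1.3 4.8] g 51.8 63.5 j6 0.921 tau6 0.162
```

Torque is 0.05 N m, so the lid is still turning freely. Small steps from here.

>>> drive_tool([
  [[0, 0, 0.2], [0, 0, 0], -1],
  [[0, 0, 0.2], [0, 0, 0], -1],
  [[0, 0, 0], [0, 0, 0], -1],
])

```text
clock: 12.8
ee_pos: [496.6, -275.8, 108.1]
tcp_rot: [3.141, -0.001, -0.091]
contact_force: [2.8, 0.1, 4.9]
gripper_width: 52.5
grip_force: 63.5
```

```bash
python3 st.py
```

```text
12.8 [ 496.6 -275.8  108.1] [ 3.1409e+00 -8.0000e-04 -9.1100e-02] T [ 0.014 -0.32   0.047] F [2.8 0.1 4.9] g 52.5 63.5 j6 0.949 tau6 0.094
```

>>> drive_tool([
  [[0, 0, 0.2], [0, 0, 0], -1],
  [[0, 0, 0.2], [0, 0, 0], -1],
  [[0, 0, 0], [0, 0, 0], -1],
])

```text
clock: 13.18
ee_pos: [496.6, -275.8, 108.1]
tcp_rot: [3.141, -0.001, -0.119]
contact_force: [2.0, 0.3, 5.5]
gripper_width: 52.3
grip_force: 63.5
```

```bash
python3 st.py
```

```text
13.175 [ 496.6 -275.8  108.1] [ 3.1409e+00 -7.0000e-04 -1.1900e-01] T [ 0.012 -0.306  0.028] F [2.  0.3 5.5] g 52.3 63.5 j6 0.977 tau6 0.094
```

>>> drive_tool([
  [[0, 0, 0.2], [0, 0, 0], -1],
  [[0, 0, 0.2], [0, 0, 0], -1],
  [[0, 0, 0], [0, 0, 0], -1],
])

```text
clock: 13.55
ee_pos: [496.6, -275.8, 108.1]
tcp_rot: [3.141, -0.001, -0.147]
contact_force: [2.1, -0.2, 4.9]
gripper_width: 52.5
grip_force: 63.5
```

```bash
python3 st.py
```

```text
13.55 [ 496.6 -275.8  108.1] [ 3.1408e+00 -9.0000e-04 -1.4690e-01] T [-0.061 -0.319  0.042] F [ 2.1 -0.2  4.9] g 52.5 63.5 j6 1.005 tau6 0.096
```

>>> drive_tool([
  [[0, 0, 0.2], [0, 0, 0], -1],
  [[0, 0, 0.2], [0, 0, 0], -1],
  [[0, 0, 0], [0, 0, 0], -1],
])

```text
clock: 13.92
ee_pos: [496.6, -275.9, 108.1]
tcp_rot: [3.141, -0.001, -0.175]
contact_force: [2.5, -0.5, 5.0]
gripper_width: 52.0
grip_force: 63.5
```

```bash
python3 st.py
```

```text
13.925 [ 496.6 -275.9  108.1] [ 3.1409e+00 -8.0000e-04 -1.7490e-01] T [-0.108 -0.355  0.021] F [ 2.5 -0.5  5. ] g 52.0 63.5 j6 1.033 tau6 0.095
```

>>> drive_tool([
  [[0, 0, 0.2], [0, 0, 0], -1],
  [[0, 0, 0.2], [0, 0, 0], -1],
  [[0, 0, 0], [0, 0, 0], -1],
])

```text
clock: 14.3
ee_pos: [496.5, -275.9, 108.1]
tcp_rot: [3.141, -0.001, -0.203]
contact_force: [3.2, 0.0, 4.5]
gripper_width: 52.6
grip_force: 63.5
```

```bash
python3 st.py
```

```text
14.3 [ 496.5 -275.9  108.1] [ 3.1408e+00 -8.0000e-04 -2.0270e-01] T [-0.169 -0.294 -0.009] F [3.2 0.  4.5] g 52.6 63.5 j6 1.061 tau6 0.095
```

>>> drive_tool([
  [[0, 0, 0.2], [0, 0, 0], -1],
  [[0, 0, 0.2], [0, 0, 0], -1],
  [[0, 0, 0], [0, 0, 0], -1],
])

```text
clock: 14.68
ee_pos: [496.5, -275.9, 108.1]
tcp_rot: [3.141, -0.001, -0.231]
contact_force: [2.6, -1.0, 5.8]
gripper_width: 52.4
grip_force: 63.5
```

```bash
python3 st.py
```

```text
14.675 [ 496.5 -275.9  108.1] [ 3.1407e+00 -8.0000e-04 -2.3060e-01] T [-0.277 -0.354  0.08 ] F [ 2.6 -1.   5.8] g 52.4 63.5 j6 1.088 tau6 0.096
```

>>> drive_tool([
  [[0, 0, 0.2], [0, 0, 0], -1],
  [[0, 0, 0.2], [0, 0, 0], -1],
  [[0, 0, 0], [0, 0, 0], -1],
])

```text
clock: 15.05
ee_pos: [496.5, -275.9, 108.1]
tcp_rot: [3.141, -0.001, -0.259]
contact_force: [2.6, -1.7, 5.3]
gripper_width: 52.5
grip_force: 63.5
```

```bash
python3 st.py
```

```text
15.05 [ 496.5 -275.9  108.1] [ 3.1407e+00 -8.0000e-04 -2.5860e-01] T [-0.381 -0.319  0.023] F [ 2.6 -1.7  5.3] g 52.5 63.5 j6 1.116 tau6 0.097
```

>>> drive_tool([
  [[0, 0, 0.2], [0, 0, 0], -1],
  [[0, 0, 0.2], [0, 0, 0], -1],
  [[0, 0, 0], [0, 0, 0], -1],
])

```text
clock: 15.42
ee_pos: [496.5, -276.0, 108.1]
tcp_rot: [3.141, -0.001, -0.287]
contact_force: [1.8, -1.7, 6.0]
gripper_width: 52.0
grip_force: 63.5
```

```bash
python3 st.py
```

```text
15.425 [ 496.5 -276.   108.1] [ 3.1407e+00 -8.0000e-04 -2.8650e-01] T [-0.461 -0.237  0.072] F [ 1.8 -1.7  6. ] g 52.0 63.5 j6 1.144 tau6 0.097
```

>>> drive_tool([
  [[0, 0, 0.2], [0, 0, 0], -1],
  [[0, 0, 0.2], [0, 0, 0], -1],
  [[0, 0, 0], [0, 0, 0], -1],
])

```text
clock: 15.8
ee_pos: [496.5, -276.0, 108.1]
tcp_rot: [3.141, -0.001, -0.314]
contact_force: [1.9, -1.9, 4.7]
gripper_width: 52.2
grip_force: 63.5
```

```bash
python3 st.py
```

```text
15.8 [ 496.5 -276.   108.1] [ 3.1406e+00 -8.0000e-04 -3.1430e-01] T [-0.446 -0.294  0.077] F [ 1.9 -1.9  4.7] g 52.2 63.5 j6 1.172 tau6 0.1
```

>>> drive_tool([
  [[0, 0, 0.2], [0, 0, 0], -1],
  [[0, 0, 0.2], [0, 0, 0], -1],
  [[0, 0, 0], [0, 0, 0], -1],
])

```text
clock: 16.18
ee_pos: [496.5, -276.1, 108.1]
tcp_rot: [3.141, -0.001, -0.342]
contact_force: [2.9, -2.7, 4.7]
gripper_width: 52.3
grip_force: 63.5
```

```bash
python3 st.py
```

```text
16.175 [ 496.5 -276.1  108.1] [ 3.1405e+00 -9.0000e-04 -3.4220e-01] T [-0.502 -0.206  0.002] F [ 2.9 -2.7  4.7] g 52.3 63.5 j6 1.2 tau6 0.099
```

>>> drive_tool([
  [[0, 0, 0.2], [0, 0, 0], -1],
  [[0, 0, 0.2], [0, 0, 0], -1],
  [[0, 0, 0], [0, 0, 0], -1],
])

```text
clock: 16.55
ee_pos: [496.4, -276.1, 108.1]
tcp_rot: [3.141, -0.001, -0.37]
contact_force: [1.0, -1.9, 5.8]
gripper_width: 52.0
grip_force: 63.5
```

```bash
python3 st.py
```

```text
16.55 [ 496.4 -276.1  108.1] [ 3.1406e+00 -9.0000e-04 -3.7020e-01] T [-0.592 -0.201  0.081] F [ 1.  -1.9  5.8] g 52.0 63.5 j6 1.228 tau6 0.099
```

>>> drive_tool([
  [[0, 0, 0.2], [0, 0, 0], -1],
  [[0, 0, 0.2], [0, 0, 0], -1],
  [[0, 0, 0], [0, 0, 0], -1],
])

```text
clock: 16.92
ee_pos: [496.4, -276.2, 108.1]
tcp_rot: [3.14, -0.001, -0.398]
contact_force: [1.3, -2.5, 4.9]
gripper_width: 52.3
grip_force: 63.5
```

```bash
python3 st.py
```

```text
16.925 [ 496.4 -276.2  108.1] [ 3.1405e+00 -9.0000e-04 -3.9810e-01] T [-0.6   -0.205  0.069] F [ 1.3 -2.5  4.9] g 52.3 63.5 j6 1.256 tau6 0.1
```

>>> drive_tool([
  [[0, 0, 0.2], [0, 0, 0], -1],
  [[0, 0, 0.2], [0, 0, 0], -1],
  [[0, 0, 0], [0, 0, 0], -1],
])

```text
clock: 17.3
ee_pos: [496.4, -276.2, 108.1]
tcp_rot: [3.14, -0.001, -0.426]
contact_force: [1.8, -4.1, 4.6]
gripper_width: 52.4
grip_force: 63.5
```

```bash
python3 st.py
```

```text
17.3 [ 496.4 -276.2  108.1] [ 3.1404e+00 -9.0000e-04 -4.2600e-01] T [-0.662 -0.154  0.034] F [ 1.8 -4.1  4.6] g 52.4 63.5 j6 1.284 tau6 0.101
```

>>> drive_tool([
  [[0, 0, 0.2], [0, 0, 0], -1],
  [[0, 0, 0.2], [0, 0, 0], -1],
  [[0, 0, 0], [0, 0, 0], -1],
])

```text
clock: 17.68
ee_pos: [496.4, -276.2, 108.1]
tcp_rot: [3.14, -0.001, -0.454]
contact_force: [0.9, -3.5, 5.5]
gripper_width: 52.4
grip_force: 63.5
```

```bash
python3 st.py
```

```text
17.675 [ 496.4 -276.2  108.1] [ 3.1404e+00 -1.0000e-03 -4.5390e-01] T [-0.697 -0.102  0.026] F [ 0.9 -3.5  5.5] g 52.4 63.5 j6 1.312 tau6 0.101
```

>>> drive_tool([
  [[0, 0, 0.2], [0, 0, 0], -1],
  [[0, 0, 0.2], [0, 0, 0], -1],
  [[0, 0, 0], [0, 0, 0], -1],
])

```text
clock: 18.05
ee_pos: [496.4, -276.3, 108.1]
tcp_rot: [3.14, -0.001, -0.482]
contact_force: [0.5, -3.6, 4.9]
gripper_width: 52.3
grip_force: 63.5
```

```bash
python3 st.py
```

```text
18.05 [ 496.4 -276.3  108.1] [ 3.1403e+00 -9.0000e-04 -4.8190e-01] T [-0.75  -0.115  0.093] F [ 0.5 -3.6  4.9] g 52.3 63.5 j6 1.34 tau6 0.102
```

>>> drive_tool([
  [[0, 0, 0.2], [0, 0, 0], -1],
  [[0, 0, 0.2], [0, 0, 0], -1],
  [[0, 0, 0], [0, 0, 0], -1],
])

```text
clock: 18.42
ee_pos: [496.4, -276.3, 108.1]
tcp_rot: [3.14, -0.001, -0.51]
contact_force: [0.9, -4.0, 4.9]
gripper_width: 52.4
grip_force: 63.5
```

```bash
python3 st.py
```

```text
18.425 [ 496.4 -276.3  108.1] [ 3.1403e+00 -1.0000e-03 -5.0980e-01] T [-0.677 -0.077  0.035] F [ 0.9 -4.   4.9] g 52.4 63.5 j6 1.368 tau6 0.102
```

>>> drive_tool([
  [[0, 0, 0.2], [0, 0, 0], -1],
  [[0, 0, 0.2], [0, 0, 0], -1],
  [[0, 0, 0], [0, 0, 0], -1],
])

```text
clock: 18.8
ee_pos: [496.3, -276.3, 108.1]
tcp_rot: [3.14, -0.001, -0.538]
contact_force: [0.4, -4.2, 4.8]
gripper_width: 52.5
grip_force: 63.5
```

```bash
python3 st.py
```

```text
18.8 [ 496.3 -276.3  108.1] [ 3.1403e+00 -1.0000e-03 -5.3770e-01] T [-0.773 -0.064  0.048] F [ 0.4 -4.2  4.8] g 52.5 63.5 j6 1.395 tau6 0.103
```

>>> drive_tool([
  [[0, 0, 0.2], [0, 0, 0], -1],
  [[0, 0, 0.2], [0, 0, 0], -1],
  [[0, 0, 0], [0, 0, 0], -1],
])

```text
clock: 19.18
ee_pos: [496.3, -276.3, 108.1]
tcp_rot: [3.14, -0.001, -0.566]
contact_force: [0.6, -3.9, 6.0]
gripper_width: 51.9
grip_force: 63.5
```

```bash
python3 st.py
```

```text
19.175 [ 496.3 -276.3  108.1] [ 3.1402e+00 -1.0000e-03 -5.6560e-01] T [-0.799 -0.066  0.04 ] F [ 0.6 -3.9  6. ] g 51.9 63.5 j6 1.423 tau6 0.118
```

>>> drive_tool([
  [[0, 0, 0.15], [0, 0, 0], -1],
  [[0, 0, 0.1], [0, 0, 0], -1],
  [[0, 0, 0], [0, 0, 0], -1],
])

```text
clock: 19.55
ee_pos: [496.1, -276.1, 108.1]
tcp_rot: [3.14, -0.0, -0.583]
contact_force: [-0.1, -3.3, 6.0]
gripper_width: 52.1
grip_force: 63.6
```

```bash
python3 st.py
```

```text
19.55 [ 496.1 -276.1  108.1] [ 3.1404e+00 -3.0000e-04 -5.8290e-01] T [-0.658  0.171  0.085] F [-0.1 -3.3  6. ] g 52.1 63.6 j6 1.441 tau6 0.11
```

>>> drive_tool([
  [[0, 0, 0.15], [0, 0, 0], -1],
  [[0, 0, 0.1], [0, 0, 0], -1],
  [[0, 0, 0], [0, 0, 0], -1],
])

```text
clock: 19.92
ee_pos: [496.1, -275.9, 108.1]
tcp_rot: [3.141, 0.0, -0.6]
contact_force: [-0.2, -2.5, 7.0]
gripper_width: 52.4
grip_force: 63.6
```

```bash
python3 st.py
```

```text
19.925 [ 496.1 -275.9  108.1] [ 3.1406  0.     -0.6002] T [-0.456  0.196  0.137] F [-0.2 -2.5  7. ] g 52.4 63.6 j6 1.458 tau6 0.167
```

>>> drive_tool([
  [[0, 0, 0.1], [0, 0, 0], -1],
  [[0, 0, 0.1], [0, 0, 0], -1],
  [[0, 0, 0], [0, 0, 0], -1],
])

```text
clock: 20.3
ee_pos: [496.2, -275.8, 108.1]
tcp_rot: [3.141, 0.0, -0.614]
contact_force: [-0.5, -1.4, 6.8]
gripper_width: 52.6
grip_force: 63.6
```

```bash
python3 st.py
```

```text
20.3 [ 496.2 -275.8  108.1] [ 3.1409e+00  1.0000e-04 -6.1400e-01] T [-0.348  0.09   0.145] F [-0.5 -1.4  6.8] g 52.6 63.6 j6 1.472 tau6 0.216
```

>>> drive_tool([
  [[0, 0, 0.12], [0, 0, 0], -1],
  [[0, 0, 0], [0, 0, 0], -1],
  [[0, 0, 0], [0, 0, 0], -1],
])

```text
clock: 20.68
ee_pos: [496.2, -275.7, 108.0]
tcp_rot: [3.141, 0.0, -0.622]
contact_force: [-0.5, -1.4, 6.0]
gripper_width: 52.1
grip_force: 63.7
```

```bash
python3 st.py
```

```text
20.675 [ 496.2 -275.7  108. ] [ 3.141e+00  2.000e-04 -6.223e-01] T [-0.295  0.034  0.239] F [-0.5 -1.4  6. ] g 52.1 63.7 j6 1.48 tau6 0.214
```

The lid is seated: torque rose from 0.04 to about 0.2 N m. I relieve the twist slightly and lift straight up.

>>> drive_tool([
  [[0, 0, 0], [0, 0, -0.03], -1],
  [[0, 0, -0.12], [0, 0, -0.03], -1],
  [[0, 0, 0], [0, 0, -0.1], -1],
  [[0, 0, 0], [0, 0, -0.3], -1],
  [[0, 0, 0], [0, 0, -0.5], -1],
  [[0, 0, 0], [0, 0, -0.6], -1],
  [[0, 0, 0], [0, 0, -0.6], -1],
  [[0, 0, 0], [0, 0, -0.6], -1],
  [[0, 0, 0], [0, 0, -0.5], -1],
  [[0, 0, 0], [0, 0, 0], -1],
  [[0, 0, 0], [0, 0, 0], -1],
])

```text
clock: 22.05
ee_pos: [496.0, -275.1, 237.5]
tcp_rot: [-3.141, 0.002, -0.614]
contact_force: [-0.3, 0.4, -3.2]
gripper_width: 52.2
grip_force: 63.6
```

```bash
python3 st.py; python3 - <<'E'
from h import *
p,d=read_camera("scene")
cv2.imwrite("pics/s2.png",cv2.cvtColor(p,cv2.COLOR_RGB2BGR))
E
```

```text
22.05 [ 496.  -275.1  237.5] [-3.1413e+00  1.7000e-03 -6.1370e-01] T [-0.004 -0.004 -0.016] F [-0.3  0.4 -3.2] g 52.2 63.6 j6 1.471 tau6 0.001
```

View pics/s2.png

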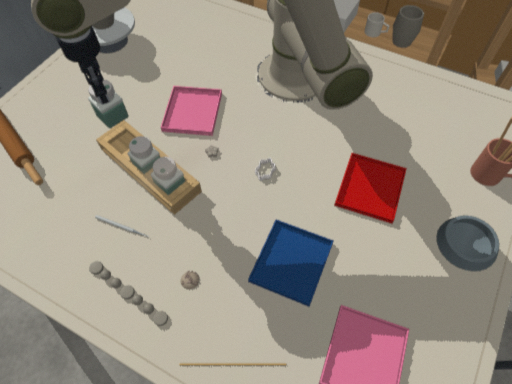

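The jar is held cleanly (3.2 N) and the other two stay in the rack. Carrying it to the blue tray at (576, 276).

>>> drive_tool([
  [[0, 0, 0], [-0.225, -0.444, 0], -1],
  [[0, 0, 0], [-0.45, -0.887, 0], -1],
  [[0, 0, 0], [-0.45, -0.887, 0], -1],
  [[0, 0, 0], [-0.45, -0.887, 0], -1],
  [[0, 0, 0], [-0.45, -0.887, 0], -1],
  [[0, 0, 0], [-0.45, -0.887, 0], -1],
  [[0, 0, 0], [-0.45, -0.887, 0], -1],
  [[0, 0, 0], [-0.45, -0.887, 0], -1],
  [[0, 0, 0], [-0.45, -0.887, 0], -1],
  [[0, 0, 0], [-0.45, -0.887, 0], -1],
  [[0, 0, 0], [-0.45, -0.887, 0], -1],
  [[0, 0, 0], [-0.45, -0.887, 0], -1],
])

```text
clock: 23.6
ee_pos: [561.4, 179.5, 237.8]
tcp_rot: [3.141, 0.001, -0.613]
contact_force: [0.3, -0.3, -3.8]
gripper_width: 52.6
grip_force: 63.9
```

>>> drive_tool([
  [[0, 0, 0], [-0.45, -0.887, 0], -1],
  [[0, 0, 0], [-0.45, -0.887, 0], -1],
  [[0, 0, 0], [-0.225, -0.444, 0], -1],
  [[0, 0, 0], [0, 0, 0], -1],
  [[0, 0, 0], [0, 0, 0], -1],
])

```text
clock: 24.22
ee_pos: [576.0, 275.6, 237.9]
tcp_rot: [3.141, 0.0, -0.614]
contact_force: [0.1, -0.4, -3.5]
gripper_width: 52.2
grip_force: 64.1
```

```bash
python3 st.py
```

```text
24.225 [576.  275.6 237.9] [ 3.1407e+00  5.0000e-04 -6.1360e-01] T [-0.036  0.015  0.027] F [ 0.1 -0.4 -3.5] g 52.2 64.1 j6 2.448 tau6 0.012
```

>>> drive_tool([
  [[0, 0, 0], [0, 0, 0.4], -1],
  [[0, 0, 0], [0, 0, 0.6], -1],
  [[0, 0, 0], [0, 0, 0.6], -1],
  [[0, 0, 0], [0, 0, 0.6], -1],
  [[0, 0, 0], [0, 0, 0.6], -1],
  [[0, 0, 0], [0, 0, 0.3], -1],
  [[0, 0, 0], [0, 0, 0.15], -1],
  [[0, 0, 0], [0, 0, 0.03], -1],
  [[0, 0, 0], [0, 0, 0.03], -1],
  [[0, 0, 0], [0, 0, 0], -1],
])

```text
clock: 25.48
ee_pos: [576.6, 275.8, 106.3]
tcp_rot: [-3.141, -0.0, -0.614]
contact_force: [-0.6, 0.2, -3.9]
gripper_width: 52.4
grip_force: 64.1
```

```bash
python3 st.py
```

```text
25.475 [576.6 275.8 106.3] [-3.141e+00 -5.000e-04 -6.136e-01] T [ 0.001 -0.016 -0.012] F [-0.6  0.2 -3.9] g 52.4 64.1 j6 2.448 tau6 -0.0
```

>>> drive_tool([
  [[0, 0, 0], [0, 0, 0.025], -1],
  [[0, 0, 0], [0, 0, 0.025], -1],
  [[0, 0, 0], [0, 0, 0.02], -1],
  [[0, 0, 0], [0, 0, 0], -1],
])

```text
clock: 25.98
ee_pos: [576.5, 275.8, 103.3]
tcp_rot: [-3.141, -0.0, -0.614]
contact_force: [0.3, 0.8, -2.9]
gripper_width: 52.6
grip_force: 64.2
```

```bash
python3 st.py
```

```text
25.975 [576.5 275.8 103.3] [-3.1413e+00 -3.0000e-04 -6.1350e-01] T [ 0.025 -0.036  0.032] F [ 0.3  0.8 -2.9] g 52.6 64.2 j6 2.448 tau6 0.0
```

>>> drive_tool([
  [[0, 0, 0], [0, 0, 0.02], -1],
  [[0, 0, 0], [0, 0, 0.01], -1],
  [[0, 0, 0], [0, 0, 0], -1],
])

```text
clock: 26.35
ee_pos: [576.7, 276.0, 103.1]
tcp_rot: [-3.14, -0.001, -0.613]
contact_force: [-1.8, 0.6, 6.7]
gripper_width: 52.5
grip_force: 65.0
```

```bash
python3 st.py
```

```text
26.35 [576.7 276.  103.1] [-3.1402e+00 -9.0000e-04 -6.1340e-01] T [0.028 0.371 0.01 ] F [-1.8  0.6  6.7] g 52.5 65.0 j6 2.448 tau6 -0.001
```

The jar is down on the tray floor. I release it and retreat upward.

>>> drive_tool([
  [[0, 0, 0], [0, 0, -0.01], -1],
  [[0, 0, 0], [0, 0, 0], 0.9],
  [[0, 0, 0], [0, 0, 0], 0.9],
  [[0, 0, 0], [0, 0, 0], 0.9],
  [[0, 0, 0], [0, 0, 0], 0.9],
  [[0, 0, 0], [0, 0, -0.4], 0.9],
  [[0, 0, 0], [0, 0, -0.7], 0.9],
  [[0, 0, 0], [0, 0, -0.8], 0.9],
  [[0, 0, 0], [0, 0, -0.8], 0.9],
  [[0, 0, 0], [-0.5, 0, -0.8], 0.9],
  [[0, 0, 0], [-0.9, 0, 0], 0.9],
  [[0, 0, 0], [-0.9, 0, 0], 0.9],
])

```text
clock: 27.85
ee_pos: [500.4, 329.2, 243.9]
tcp_rot: [-3.14, -0.001, -0.614]
contact_force: [-0.3, 0.1, -0.0]
gripper_width: 81.0
grip_force: 0.0
```

>>> drive_tool([
  [[0, 0, 0], [-0.9, 0, 0], 0.9],
  [[0, 0, 0], [-0.9, 0, 0], 0.9],
  [[0, 0, 0], [0, 0, 0], 0.9],
  [[0, 0, 0], [0, 0, 0], 0.9],
])

```text
clock: 28.35
ee_pos: [442.9, 369.9, 243.1]
tcp_rot: [-3.141, -0.001, -0.614]
contact_force: [0.2, -0.6, 0.4]
gripper_width: 81.1
grip_force: 0.0
```

```bash
python3 st.py; python3 - <<'E'
from h import *
p,d=read_camera("scene")
cv2.imwrite("pics/s3.png",cv2.cvtColor(p,cv2.COLOR_RGB2BGR))
E
```

```text
28.35 [442.9 369.9 243.1] [-3.1406e+00 -8.0000e-04 -6.1370e-01] T [-0.028  0.003 -0.011] F [ 0.2 -0.6  0.4] g 81.1 0.0 j6 2.678 tau6 0.011
```

View pics/s3.png

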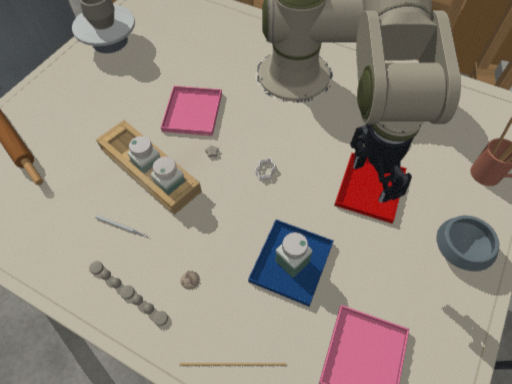

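The jar stands upright in the blue tray at (293,255), the two good jars are still in the rack, and the other items look undisturbed.

```bash
python3 -c "
from rig import job
print(job.sign_off())"
```

```text
the job is handed in; nothing more can be done
None
```

The loose lid was on the right-hand jar: I screwed it down until it just seated (about 0.2 N m), lowered that jar upright into the blue tray, left the other two in the rack, and handed the job in at about 28 s.

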